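# Clear the way, unhook the accessory basket and set it down ready for the next patient

## Task

Get the station ready for the next patient: first clear the basket's way by tipping over the tall teal electrode carton standing on end in front of the hook, so that it lies with its dispensing slot facing up. Then lift the white basket up past the tips of its double hook, draw it off, and set it down gently, upright, squarely in the middle of the green pad with its long side along the pad's long side, keeping the tape roll and the little jar inside. Do not yank on the hook, and leave the gel bottle, hammer, mouse and steel dish where they are.

Things in the scene. Friction and masses are not known exactly. Their poses are not given: they have to be found in the camera images.
- carton_mid (a point): Centre of the teal carton, 110 (its x) x 70 (its y) x 200 mm (its z), about 350 g, at first standing upright on its 110 x 70 end. Its +y points out of the broad face with the dark, white-edged slot (35 mm from here), at first roughly to the robot's left; so it must fall towards its -y, where the table is free. A push 50 mm or more above this point tips it without sliding.
- saddle (a point): On the fixed hook stand: rest position of the middle of the basket's bar, 220 mm above the table, midway between two steel prongs (8 mm thick, 104 mm apart along y) that point to -x, roughly to the robot. Each forms a U channel 16 mm wide that turns up to its tip. Behind (+x), arms with their top at 237 mm run to a post and crossbar 110 mm back; the space between the arms is free.
- hook_tips (a point): Midway between the tops of the two upturned prong tips: 18 mm to the stand's -x from the saddle, top of the tips 35 mm above the centre of the resting bar. The bar (10 mm thick) must be raised at least 41 mm before it can be drawn off to the stand's -x; raised over 75 mm, the basket's rear rim would catch under the prongs as it comes.
- basket_grip (a point): Centre of the blue grip sleeve, 14 (basket x) x 44 (y) x 24 mm high, in the middle of the basket's top bar: 10 mm thick, 156 mm long along y, on a rigid leg at each end. It is 155 mm above the underside and rigid with it. The white perforated basket is 90 (x) x 150 (y) x 60 mm high, about 250 g plus contents; it hangs by the bar on the prongs, free to swing; the rim is 95 mm below the grip.
- basket_base (a point): Centre of the basket's underside; axes as the basket: z up when it is upright, y along its long side.
- pad_green_top (a point): Centre of the top face of the fixed green pad, 130 (its x) x 180 (its y) x 4 mm, top 4 mm above the table. It and the like blue pad lie to the robot's left, one nearer and one farther; they change places. The basket goes on the green one.
- tape_mid (a point): Centre of the orange tape roll, 54 mm across and 22 mm high, loose in the basket.
- tin_mid (a point): Centre of the small jar with green lid, 40 mm across and 40 mm high, loose in the basket.
- bottle: Gel bottle with blue cap, 48 mm across and 110 mm high, standing on the blue pad; origin at the centre of its underside. To be left alone.
- hammer: Reflex hammer with black handle, 200 mm long, lying on the table at the right. To be left alone.
- mouse: Black computer mouse, 105 x 60 x 22 mm, on the table at the right. To be left alone.
- dish: Steel bowl, 110 mm across and 35 mm high, at the far left. To be left alone.
- basket: The basket as a body; same point and axes as point basket_base.
- stand: The fixed hook stand; origin on the table right below the saddle, axes as point saddle. Footprint of its base plate: from 30 to 160 mm behind the origin (+x), 160 mm wide.

How it is judged:
By the outcome, as a careful person would: the job done as asked, in the order asked, and still so for the second after the job is handed in, with the robot touching nothing.
It also fails if it takes over 64 s, if anything falls off the work surface, if the arm or the gripper's body presses on something with over 40 N, if the wrist force passes 120 N, or if a joint passes its speed limit or range.

## Robot

A 6-joint arm with a two-finger parallel gripper is mounted at the origin on the work surface. World frame = base frame: x ahead of the robot, y to its left, z up, the work surface at z = 0. Lengths are in m, angles in rad, forces in N, time in s.
With the tool pointing down it reaches from about 0.4 to 0.825 m from the base axis. Payload 7 kg.
Tool frame: the origin (TCP) lies at the very end of the fingers, on their centre line; the grasp point (between the pads) lies 19 mm behind it; z points along the fingers, y is the line along which they close (so a half turn about z gives the same grasp; the last joint's range is limited). The gripper opens to 88 mm and grips with 3 to 60 N. Pads are 19 mm wide; open, the fingers measure 130 mm over their backs; the gripper's body (78 mm by 193 mm) begins 47 mm behind the grasp point.
Start: joints at [1.589, 0.359, 0.012, 0, -1.224, -0.288], TCP at [0.18, 0.651, 0.227] pointing down, gripper open.
Joint ranges: [-3.07, 3.07], [-1.43, 2.12], [-1.02, 1.25], [-3.03, 1.67], [-3.05, -0], [-3.03, 3.03]. Speed limits (rad/s): [2.39, 2.39, 3.01, 3.14, 3.14, 3.14].

## Interface

Orientations are given as [roll, pitch, yaw] about the fixed x, y, z axes, in that order (R = Rz(yaw) Ry(pitch) Rx(roll)).
In Python, from station import arm gives the robot as it stands. The module is installed in compiled form; this text tells all that it offers.
- The arm moves only by the shell command python3 -m crank 'ROWS' [FORCE]. ROWS is JSON, a list of rows, each an object of numbers: "dx", "dy", "dz": the shift along the world's x, y, z in m; "twist": the turn about the world's z in degrees; "grip": the opening, from -1 (shut) to 1 (fully open). A call has exactly 5 rows; each row is the pose to reach, as a shift and turn from the pose commanded when the call began; what a row does not reach only later rows make up. A row lasts 1/12 s, in which the tool goes at most 41.7 mm and 7.16 degrees, less where a joint would pass 70% of its speed; a pose out of reach is approached as far as the arm can. A call with a gripper value outside its range is refused whole. The fingers move at their own pace and stop on an object; FORCE is the grip in N (left out, the last holds). Time passes only in rows, so rows that repeat a pose let the fingers close, or fill a call up. It gives the time, the measured TCP pose, the force, the opening and the grip force at its end, in the units of the state.
- arm.get_state(): the state, without advancing time (a new reading comes with each control period).
- arm.grab_frame(name): name is "side" or "top" or "wrist"; returns the picture (480x640x3 uint8, red, green, blue); there is no depth.
- arm.get_calibration(name): a dict with "fx", "fy", "cx", "cy" (pixels), "cam_to_world" (4x4, takes a point from camera to world coordinates); the wrist camera has in their place "tool_from_camera" (4x4, takes a point from camera to tool coordinates, whose origin is the TCP and whose axes are the flange's). Camera axes: x right, y down, z forward; pixel columns grow to the right and rows downward; lengths in m; the calibration is good to about 2 mm. A picture is of the moment at which its call begins: read the wrist's pose just before it. get_calibration takes no time and is no camera call.
- arm.job_done(): hands the job in; it is judged then, once.
The state is a dict: "t": time; "q": joint angles; "qd": joint speeds; "joint_efforts": joint torques, N m; "eef_pos": TCP position; "ee_rot": TCP orientation; "force": force on the tool from outside, world axes, zero at the start; "moment": the same for the moment, N m; "width": finger opening in m; "gripper_force": force on a finger pad.
Only numpy, scipy, OpenCV 4.12 (cv2) and the standard library are available. Lean on these libraries where they do the work, as an engineer would, in place of code of your own. Each camera call takes 0.05 s, during which the arm holds its last target. There are 200 camera calls.

## Working session

There is one attempt and no reset: what is moved stays moved. The work goes in short steps, Python scripts to look and compute and a shell command to move; the robot and the scene stay as the last step left them, time stands still between calls to the robot, and variables do not carry over. Pictures are saved under pics/ and viewed, at most 10 in all, crops included, and the job is handed in when it is done.

```bash
mkdir -p pics; cat > h.py <<'E'
import numpy as np, cv2
from station import arm
def ray(name,u,v,st=None):
    c=arm.get_calibration(name)
    d=np.array([(u-c["cx"])/c["fx"],(v-c["cy"])/c["fy"],1.])
    T=np.array(c["cam_to_world"]); return T[:3,3],T[:3,:3]@d
def onz(name,u,v,z):
    o,d=ray(name,u,v); return o+d*(z-o[2])/d[2]
def proj(name,P):
    c=arm.get_calibration(name);T=np.linalg.inv(np.array(c["cam_to_world"]));p=T[:3,:3]@np.array(P)+T[:3,3]
    return c["fx"]*p[0]/p[2]+c["cx"],c["fy"]*p[1]/p[2]+c["cy"]
def tri(r1,r2):
    A=[];b=[]
    for o,d in (r1,r2):
        d=d/np.linalg.norm(d);M=np.eye(3)-np.outer(d,d);A.append(M);b.append(M@o)
    return np.linalg.lstsq(np.vstack(A),np.hstack(b),rcond=None)[0]
def snap(name,fn):
    im=arm.grab_frame(name); cv2.imwrite("pics/"+fn,cv2.cvtColor(im,cv2.COLOR_RGB2BGR)); return im
E
python3 - <<'E'
from h import *
snap("top","t0.png");snap("side","s0.png")
np.set_printoptions(precision=3,suppress=True)
for n in("top","side"):print(np.array(arm.get_calibration(n)["cam_to_world"]))
s=arm.get_state();print(s["t"],s["eef_pos"],s["ee_rot"],s["width"])
E
```

```text
[[ 0.019 -0.993  0.119  0.411]
 [-1.    -0.02  -0.006  0.036]
 [ 0.008 -0.119 -0.993  1.431]
 [ 0.     0.     0.     1.   ]]
[[ 0.949 -0.237  0.21   0.291]
 [-0.317 -0.688  0.653 -0.779]
 [-0.01  -0.686 -0.728  1.085]
 [ 0.     0.     0.     1.   ]]
0.1 [0.18  0.65  0.226] [ 3.14 -0.   -0.27] 0.08773681860286184
```

View pics/t0.png

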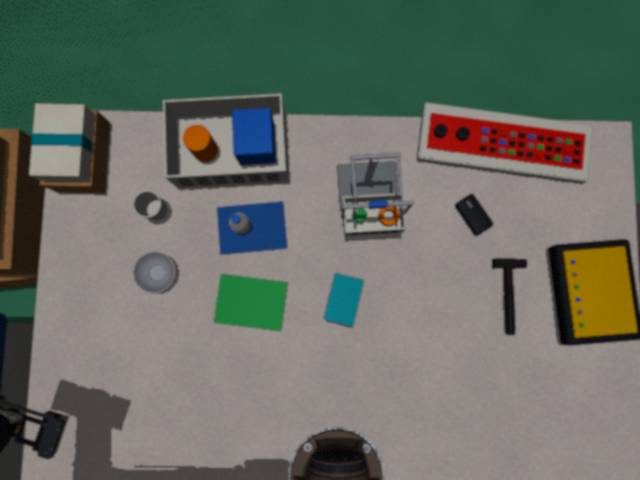

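View pics/s0.png

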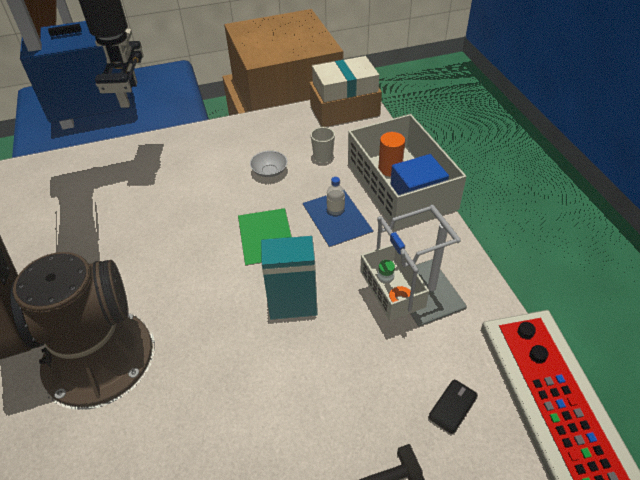

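The top view shows the green pad at about (251,302), the carton top at (344,300), the blue grip at (378,204) and the bottle on the blue pad at (240,222). In the side view the carton stands at (290,280), the grip is at (397,241), and the tape and jar are in the basket.

```bash
python3 - <<'E'
from h import *
np.set_printoptions(precision=3,suppress=True)
def blobs(n,im,lo,hi,roi,z):
    hsv=cv2.cvtColor(im,cv2.COLOR_BGR2HSV);m=cv2.inRange(hsv,lo,hi)
    k=np.zeros_like(m);x0,y0,x1,y1=roi;k[y0:y1,x0:x1]=255;m&=k
    c=max(cv2.findContours(m,0,2)[0],key=cv2.contourArea)
    b=cv2.boxPoints(cv2.minAreaRect(c));M=cv2.moments(c);ce=(M["m10"]/M["m00"],M["m01"]/M["m00"])
    if z is not None:
        P=np.array([onz(n,*p,z)[:2] for p in b]);print(P,P.mean(0),np.linalg.norm(np.diff(P,axis=0),axis=1),[np.degrees(np.arctan2(*(P[i+1]-P[i])[::-1])) for i in (0,1)])
    print(n,b.tolist(),ce,cv2.contourArea(c));return ce
t=cv2.imread("pics/t0.png");s=cv2.imread("pics/s0.png")
print("pad");blobs("top",t,(50,120,60),(75,255,255),(200,260,300,340),.004)
print("carton");blobs("top",t,(80,120,60),(100,255,255),(310,260,380,340),.2)
print("grip");a=blobs("top",t,(105,150,60),(125,255,255),(360,195,395,215),.22);b=blobs("side",s,(105,150,60),(125,255,255),(385,225,410,255),None)
print(tri(ray("top",*a),ray("side",*b)))
for n,im,y0,x0,w,h in(("t",t,140,320,110,110),("s",s,200,340,140,140)):
    cv2.imwrite(f"pics/c{n}.png",cv2.resize(im[y0:y0+h,x0:x0+w],(560,560),interpolation=2))
cv2.imwrite("pics/c.png",np.hstack([cv2.imread("pics/ct.png"),cv2.imread("pics/cs.png")])[:, :][::1])
i=cv2.imread("pics/c.png");cv2.imwrite("pics/c.png",cv2.resize(i,(800,400)))
E
```

```text
pad
[[0.384 0.325]
 [0.509 0.314]
 [0.49  0.139]
 [0.366 0.151]] [0.437 0.232] [0.125 0.176 0.125] [np.float64(-4.809560514166456), np.float64(-96.15015452242069)]
top [[214.15280151367188, 321.63653564453125], [220.2196044921875, 274.1131591796875], [286.37548828125, 282.55859375], [280.3086853027344, 330.08197021484375]] (250.3676622599423, 302.1205592731625) 3063.5
carton
[[ 0.398  0.038]
 [ 0.503  0.014]
 [ 0.488 -0.051]
 [ 0.384 -0.026]] [ 0.443 -0.006] [0.108 0.067 0.108] [np.float64(-12.98921317649504), np.float64(-102.9384286808961)]
top [[323.4705810546875, 319.11761474609375], [335.0, 273.0], [363.4705810546875, 280.11767578125], [351.941162109375, 326.23529052734375]] (343.40177777777774, 299.51936507936506) 1312.5
grip
[[ 0.668 -0.062]
 [ 0.671 -0.099]
 [ 0.658 -0.1  ]
 [ 0.654 -0.063]] [ 0.663 -0.081] [0.037 0.014 0.037] [np.float64(-84.33871930681471), np.float64(-175.29475156326743)]
top [[369.63519287109375, 201.25881958007812], [385.84698486328125, 200.01174926757812], [386.2940673828125, 205.82351684570312], [370.082275390625, 207.07058715820312]] (377.93681917211325, 203.57734204793027) 76.5
side [[389.9189147949219, 234.5135040283203], [394.3189392089844, 231.31349182128906], [404.3081359863281, 245.0486297607422], [399.9081115722656, 248.24864196777344]] (397.1158392434988, 239.76359338061465) 70.5
[ 0.659 -0.079  0.23 ]
```

View pics/c.png

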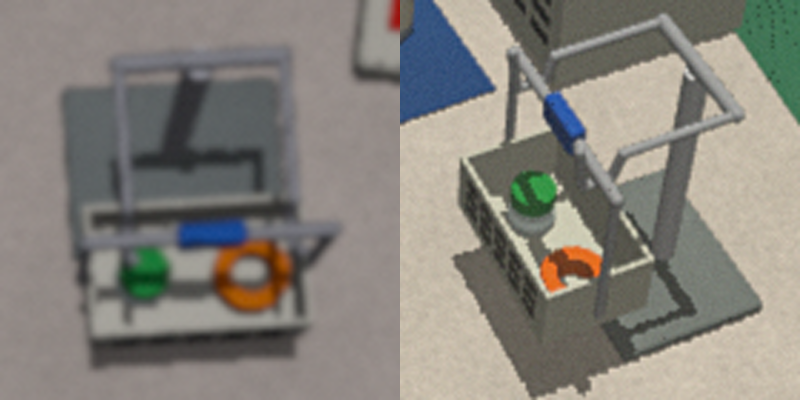

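The two views give the following:

| Item | x, y (m) | Yaw |
|---|---|---|
| Carton | 0.443, -0.006 | -13° |
| Basket grip | 0.661, -0.080 | about +5° |
| Green pad | 0.437, 0.232 | about -5.5° |

I'll shut the fingers and go to the carton's +y side.

```bash
python3 -m crank '[{"dx":0.010,"dy":-0.020,"grip":-1},{"dx":0.026,"dy":-0.053,"twist":2.5,"grip":-1},{"dx":0.044,"dy":-0.088,"twist":2.5,"grip":-1},{"dx":0.062,"dy":-0.124,"twist":2.5,"grip":-1},{"dx":0.080,"dy":-0.160,"twist":2.5,"grip":-1}]' 30
python3 -m crank '[{"dx":0.018,"dy":-0.036,"grip":-1},{"dx":0.036,"dy":-0.072,"grip":-1},{"dx":0.054,"dy":-0.108,"grip":-1},{"dx":0.072,"dy":-0.144,"grip":-1},{"dx":0.090,"dy":-0.180,"grip":-1}]'
python3 -m crank '[{"dx":0.018,"dy":-0.036,"grip":-1},{"dx":0.036,"dy":-0.072,"dz":-0.01,"grip":-1},{"dx":0.054,"dy":-0.108,"dz":-0.02,"grip":-1},{"dx":0.072,"dy":-0.144,"dz":-0.03,"grip":-1},{"dx":0.088,"dy":-0.176,"dz":-0.04,"grip":-1}]'
```

```text
invalid input at $[0]: expected keys dx, dy, dz, twist, grip
invalid input at $[0]: expected keys dx, dy, dz, twist, grip
invalid input at $[0]: expected keys dx, dy, dz, twist, grip
```

```bash
python3 -m crank '[{"dx":0.010,"dy":-0.020,"dz":0,"twist":0,"grip":-1},{"dx":0.026,"dy":-0.053,"dz":0,"twist":2.5,"grip":-1},{"dx":0.044,"dy":-0.088,"dz":0,"twist":2.5,"grip":-1},{"dx":0.062,"dy":-0.124,"dz":0,"twist":2.5,"grip":-1},{"dx":0.080,"dy":-0.160,"dz":0,"twist":2.5,"grip":-1}]' 30
python3 -m crank '[{"dx":0.018,"dy":-0.036,"dz":0,"twist":0,"grip":-1},{"dx":0.036,"dy":-0.072,"dz":0,"twist":0,"grip":-1},{"dx":0.054,"dy":-0.108,"dz":0,"twist":0,"grip":-1},{"dx":0.072,"dy":-0.144,"dz":0,"twist":0,"grip":-1},{"dx":0.090,"dy":-0.180,"dz":0,"twist":0,"grip":-1}]'
python3 -m crank '[{"dx":0.018,"dy":-0.036,"dz":0,"twist":0,"grip":-1},{"dx":0.036,"dy":-0.072,"dz":-0.01,"twist":0,"grip":-1},{"dx":0.054,"dy":-0.108,"dz":-0.02,"twist":0,"grip":-1},{"dx":0.072,"dy":-0.144,"dz":-0.03,"twist":0,"grip":-1},{"dx":0.088,"dy":-0.176,"dz":-0.04,"twist":0,"grip":-1}]'
```

```text
t: 0.52
eef_pos: [0.2602, 0.4887, 0.226]
ee_rot: [3.141, -0.0, -0.226]
force: [0.4, -0.0, 0.8]
width: 0.0596
gripper_force: 0.0
t: 0.93
eef_pos: [0.3501, 0.3085, 0.2265]
ee_rot: [-3.142, 0.0, -0.226]
force: [0.7, 0.8, 0.0]
width: 0.0265
gripper_force: 0.0
t: 1.35
eef_pos: [0.4382, 0.1323, 0.1863]
ee_rot: [-3.141, -0.0, -0.226]
force: [1.2, 0.5, -0.4]
width: 0.0004
gripper_force: 0.0
```

```bash
python3 -m crank '[{"dx":0.010,"dy":-0.025,"dz":-0.008,"twist":0,"grip":-1},{"dx":0.023,"dy":-0.055,"dz":-0.016,"twist":0,"grip":-1},{"dx":0.022,"dy":-0.063,"dz":-0.016,"twist":0,"grip":-1},{"dx":0.020,"dy":-0.070,"dz":-0.016,"twist":0,"grip":-1},{"dx":0.018,"dy":-0.077,"dz":-0.016,"twist":0,"grip":-1}]'
python3 -m crank '[{"dx":-0.002,"dy":-0.009,"dz":0,"twist":0,"grip":-1},{"dx":-0.004,"dy":-0.018,"dz":0,"twist":0,"grip":-1},{"dx":-0.006,"dy":-0.027,"dz":0,"twist":0,"grip":-1},{"dx":-0.008,"dy":-0.036,"dz":0,"twist":0,"grip":-1},{"dx":-0.010,"dy":-0.045,"dz":0,"twist":0,"grip":-1}]'
python3 -m crank '[{"dx":-0.002,"dy":-0.009,"dz":0,"twist":0,"grip":-1},{"dx":-0.004,"dy":-0.018,"dz":0,"twist":0,"grip":-1},{"dx":-0.006,"dy":-0.027,"dz":0,"twist":0,"grip":-1},{"dx":-0.008,"dy":-0.036,"dz":0,"twist":0,"grip":-1},{"dx":-0.010,"dy":-0.045,"dz":0,"twist":0,"grip":-1}]'
python3 - <<'E'
from h import *
a=snap("side","s1.png");b=snap("top","t1.png")
cv2.imwrite("pics/m1.png",cv2.cvtColor(np.hstack([a[150:450,150:550],b[150:450,200:600]]),cv2.COLOR_RGB2BGR))
E
```

```text
t: 1.77
eef_pos: [0.4556, 0.057, 0.1704]
ee_rot: [3.141, 0.0, -0.227]
force: [0.2, 0.0, 0.4]
width: 0.0005
gripper_force: 0.0
t: 2.18
eef_pos: [0.4457, 0.0121, 0.1708]
ee_rot: [-3.141, -0.0, -0.225]
force: [-0.2, 1.2, 0.2]
width: 0.0002
gripper_force: 0.2
t: 2.6
eef_pos: [0.4356, -0.0334, 0.1705]
ee_rot: [3.141, 0.0, -0.226]
force: [0.5, 0.0, 0.3]
width: 0.0007
gripper_force: 0.0
```

View pics/m1.png

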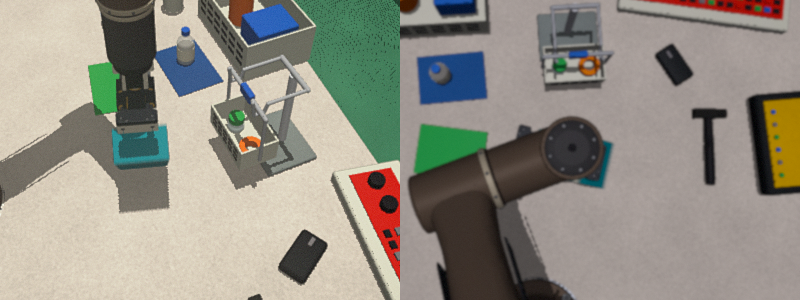

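The carton is over and the fingers are no longer touching it. I'll raise, turn and move above the basket grip.

```bash
python3 -m crank '[{"dx":0,"dy":0.005,"dz":0.030,"twist":-7,"grip":-1},{"dx":0.005,"dy":0.005,"dz":0.060,"twist":-14,"grip":0},{"dx":0.02,"dy":0,"dz":0.090,"twist":-21,"grip":1},{"dx":0.04,"dy":-0.005,"dz":0.120,"twist":-28,"grip":1},{"dx":0.06,"dy":-0.01,"dz":0.140,"twist":-35,"grip":1}]'
python3 -m crank '[{"dx":0.02,"dy":-0.005,"dz":0.0,"twist":-7,"grip":1},{"dx":0.04,"dy":-0.01,"dz":0.0,"twist":-14,"grip":1},{"dx":0.06,"dy":-0.015,"dz":0.0,"twist":-21,"grip":1},{"dx":0.08,"dy":-0.02,"dz":0.0,"twist":-28,"grip":1},{"dx":0.10,"dy":-0.025,"dz":0.0,"twist":-35,"grip":1}]'
python3 -m crank '[{"dx":0.02,"dy":-0.005,"dz":0.0,"twist":-2.3,"grip":1},{"dx":0.035,"dy":-0.01,"dz":0.0,"twist":-2.3,"grip":1},{"dx":0.045,"dy":-0.012,"dz":0,"twist":-2.3,"grip":1},{"dx":0.045,"dy":-0.012,"dz":0,"twist":-2.3,"grip":1},{"dx":0.045,"dy":-0.012,"dz":0,"twist":-2.3,"grip":1}]'
python3 - <<'E'
from h import *
s=arm.get_state();print(s["eef_pos"],s["ee_rot"],s["q"])
a=snap("wrist","w2.png");b=snap("side","s2.png");c=snap("top","t2.png")
i=np.hstack([cv2.resize(a,(400,300)),b[150:450,150:550]]);j=np.hstack([c[150:450,200:600],np.zeros((300,400,3),np.uint8)])
cv2.imwrite("pics/m2.png",cv2.cvtColor(np.vstack([i,j]),cv2.COLOR_RGB2BGR))
print(arm.get_calibration("wrist"))
E
```

```text
t: 3.12
eef_pos: [0.4973, -0.0427, 0.3142]
ee_rot: [-3.138, -0.002, -0.842]
force: [0.9, 0.6, 0.5]
width: 0.0218
gripper_force: 0.0
t: 3.53
eef_pos: [0.597, -0.0678, 0.3103]
ee_rot: [3.141, 0.0, -1.454]
force: [0.8, 1.1, 0.4]
width: 0.0552
gripper_force: 0.0
t: 3.95
eef_pos: [0.6408, -0.0794, 0.3098]
ee_rot: [3.14, 0.0, -1.488]
force: [-1.0, 0.5, 0.5]
width: 0.0854
gripper_force: 0.0
[ 0.64084618 -0.0794056   0.30977992] [ 3.14024860e+00  9.43857250e-05 -1.48814499e+00] [ 1.78155434e-01  2.73341155e-01  7.75234857e-02 -2.26391463e-04
 -1.37630759e+00 -9.54601327e-02]
{'fx': 372.4417596111687, 'fy': 372.4417596111687, 'cx': 311.02019706124804, 'cy': 243.7843736036649, 'tool_from_camera': array([[ 1.00874774e-03, -9.68019034e-01, -2.50874735e-01,
         6.76788477e-02],
       [ 9.99999388e-01,  8.62276257e-04,  6.93761735e-04,
         1.38544457e-04],
       [-4.55251237e-04, -2.50875281e-01,  9.68019311e-01,
        -1.57545787e-01],
       [ 0.00000000e+00,  0.00000000e+00,  0.00000000e+00,
         1.00000000e+00]])}
```

View pics/m2.png

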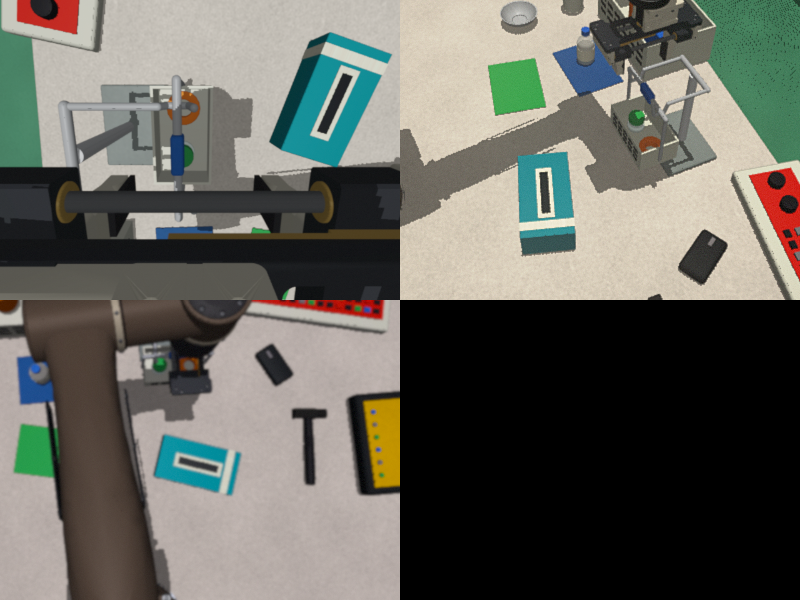

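The carton lies with its slot facing up. The wrist view shows the blue grip at about (283,248), and the bar looks vertical in the image. I'll measure the grip from here.

```bash
cat >> h.py <<'E'
from scipy.spatial.transform import Rotation as Rt
def wray(u,v,pos,rot):
    c=arm.get_calibration("wrist");T=np.array(c["tool_from_camera"]);R=Rt.from_euler("xyz",rot).as_matrix()
    d=np.array([(u-c["cx"])/c["fx"],(v-c["cy"])/c["fy"],1.])
    return np.array(pos)+R@T[:3,3],R@T[:3,:3]@d
def wonz(u,v,z,pos,rot):
    o,d=wray(u,v,pos,rot);return o+d*(z-o[2])/d[2]
E
python3 - <<'E'
from h import *
np.set_printoptions(precision=4,suppress=True)
pos=[0.64085,-0.07941,0.30978];rot=[3.14025,0,-1.48814]
im=cv2.imread("pics/w2.png");hsv=cv2.cvtColor(im,cv2.COLOR_BGR2HSV)
m=cv2.inRange(hsv,(105,130,50),(125,255,255));m[:150]=0;m[320:]=0;m[:,:230]=0;m[:,340:]=0
c=max(cv2.findContours(m,0,2)[0],key=cv2.contourArea);b=cv2.boxPoints(cv2.minAreaRect(c))
P=np.array([wonz(*p,.232,pos,rot)[:2] for p in b]);print(b,P,P.mean(0),P.ptp(0) if hasattr(P,'ptp') else np.ptp(P,axis=0))
print(wonz(*b.mean(0),.225,pos,rot))
# bar ends: rows of gray bar
for p in((177*1.6,78*1.6),(178.5*1.6,216*1.6)):print(wonz(*p,.22,pos,rot))
E
```

```text
[[273. 215.]
 [293. 215.]
 [293. 280.]
 [273. 280.]] [[ 0.6668 -0.103 ]
 [ 0.6541 -0.1041]
 [ 0.6509 -0.0601]
 [ 0.6643 -0.059 ]] [ 0.659  -0.0816] [0.0159 0.0451]
[ 0.6594 -0.0802  0.225 ]
[ 0.6648 -0.1591  0.22  ]
[ 0.6529 -0.0041  0.22  ]
```

```bash
python3 -m crank '[{"dx":0.009,"dy":-0.001,"dz":0,"twist":0.5,"grip":1},{"dx":0.018,"dy":-0.002,"dz":-0.01,"twist":0.5,"grip":1},{"dx":0.018,"dy":-0.002,"dz":-0.03,"twist":0.5,"grip":1},{"dx":0.018,"dy":-0.002,"dz":-0.055,"twist":0.5,"grip":1},{"dx":0.018,"dy":-0.002,"dz":-0.075,"twist":0.5,"grip":1}]'
python3 -m crank '[{"dx":0,"dy":0,"dz":-0.015,"twist":0,"grip":1},{"dx":0,"dy":0,"dz":-0.025,"twist":0,"grip":1},{"dx":0,"dy":0,"dz":-0.033,"twist":0,"grip":1},{"dx":0,"dy":0,"dz":-0.033,"twist":0,"grip":0},{"dx":0,"dy":0,"dz":-0.033,"twist":0,"grip":-0.2}]' 10
python3 -m crank '[{"dx":0,"dy":0,"dz":0,"twist":0,"grip":-0.5},{"dx":0,"dy":0,"dz":0,"twist":0,"grip":-0.6},{"dx":0,"dy":0,"dz":0,"twist":0,"grip":-0.7},{"dx":0,"dy":0,"dz":0,"twist":0,"grip":-1},{"dx":0,"dy":0,"dz":0,"twist":0,"grip":-1}]' 10
python3 -m crank '[{"dx":0,"dy":0,"dz":0,"twist":0,"grip":-1},{"dx":0,"dy":0,"dz":0,"twist":0,"grip":-1},{"dx":0,"dy":0,"dz":0,"twist":0,"grip":-1},{"dx":0,"dy":0,"dz":0,"twist":0,"grip":-1},{"dx":0,"dy":0,"dz":0,"twist":0,"grip":-1}]' 40
```

```text
t: 4.52
eef_pos: [0.659, -0.0813, 0.2333]
ee_rot: [3.141, 0.001, -1.479]
force: [-1.0, -0.4, 0.0]
width: 0.0877
gripper_force: 0.0
t: 4.93
eef_pos: [0.6593, -0.0815, 0.2027]
ee_rot: [-3.142, -0.0, -1.479]
force: [-0.6, 0.5, 0.4]
width: 0.0793
gripper_force: 0.0
t: 5.35
eef_pos: [0.659, -0.0814, 0.203]
ee_rot: [-3.141, 0.0, -1.479]
force: [-0.2, -0.1, -0.4]
width: 0.0468
gripper_force: 0.0
t: 5.77
eef_pos: [0.6591, -0.0814, 0.2026]
ee_rot: [-3.141, 0.0, -1.479]
force: [1.5, 0.1, -0.8]
width: 0.0138
gripper_force: 40.0
```

```bash
python3 -m crank '[{"dx":0,"dy":0,"dz":0.003,"twist":0,"grip":-1},{"dx":0,"dy":0,"dz":0.008,"twist":0,"grip":-1},{"dx":0,"dy":0,"dz":0.014,"twist":0,"grip":-1},{"dx":0,"dy":0,"dz":0.020,"twist":0,"grip":-1},{"dx":0,"dy":0,"dz":0.026,"twist":0,"grip":-1}]'
python3 -m crank '[{"dx":0,"dy":0,"dz":0.008,"twist":0,"grip":-1},{"dx":0,"dy":0,"dz":0.016,"twist":0,"grip":-1},{"dx":0,"dy":0,"dz":0.024,"twist":0,"grip":-1},{"dx":0,"dy":0,"dz":0.030,"twist":0,"grip":-1},{"dx":0,"dy":0,"dz":0.032,"twist":0,"grip":-1}]'
python3 - <<'E'
from h import *
s=arm.get_state();print(s["eef_pos"],s["force"],s["moment"])
a=snap("wrist","w3.png");b=snap("side","s3.png")
i=np.hstack([cv2.resize(a,(400,300)),cv2.resize(b[200:350,330:530],(400,300))])
cv2.imwrite("pics/m3.png",cv2.cvtColor(i,cv2.COLOR_RGB2BGR))
E
```

```text
t: 6.18
eef_pos: [0.659, -0.0814, 0.2294]
ee_rot: [-3.141, -0.0, -1.479]
force: [-0.3, -0.1, -2.4]
width: 0.0137
gripper_force: 40.0
t: 6.6
eef_pos: [0.6595, -0.0815, 0.2623]
ee_rot: [-3.14, -0.0, -1.479]
force: [0.6, 0.2, -2.5]
width: 0.0136
gripper_force: 40.0
[ 0.65945131 -0.0814977   0.26228915] [ 0.63254277  0.21119665 -2.48656036] [ 0.0984668  -0.09688307  0.01241991]
```

View pics/m3.png

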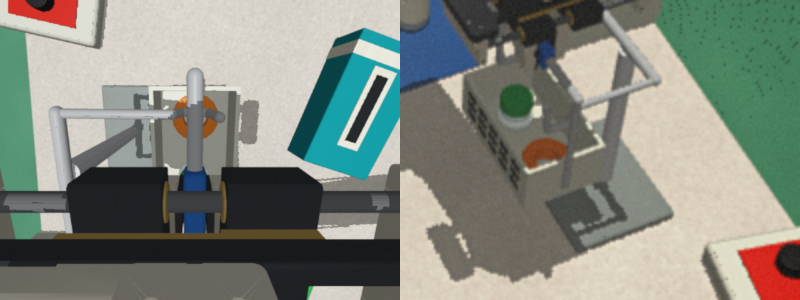

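The basket has been lifted clear of the tips with its contents inside. I'll draw it off.

```bash
python3 -m crank '[{"dx":-0.004,"dy":0,"dz":0,"twist":0,"grip":-1},{"dx":-0.012,"dy":-0.001,"dz":0,"twist":0,"grip":-1},{"dx":-0.022,"dy":-0.002,"dz":0,"twist":0,"grip":-1},{"dx":-0.034,"dy":-0.003,"dz":0,"twist":0,"grip":-1},{"dx":-0.048,"dy":-0.004,"dz":0,"twist":0,"grip":-1}]'
python3 -m crank '[{"dx":-0.015,"dy":-0.001,"dz":0,"twist":0,"grip":-1},{"dx":-0.030,"dy":-0.002,"dz":0,"twist":0,"grip":-1},{"dx":-0.045,"dy":-0.004,"dz":0,"twist":0,"grip":-1},{"dx":-0.060,"dy":-0.005,"dz":0,"twist":0,"grip":-1},{"dx":-0.075,"dy":0,"dz":0,"twist":0,"grip":-1}]'
python3 -m crank '[{"dx":-0.013,"dy":0.012,"dz":0,"twist":-0.5,"grip":-1},{"dx":-0.024,"dy":0.030,"dz":0,"twist":-2,"grip":-1},{"dx":-0.032,"dy":0.052,"dz":0,"twist":-4,"grip":-1},{"dx":-0.040,"dy":0.075,"dz":0,"twist":-6,"grip":-1},{"dx":-0.048,"dy":0.100,"dz":0,"twist":-8,"grip":-1}]'
python3 -m crank '[{"dx":-0.008,"dy":0.025,"dz":0,"twist":-1,"grip":-1},{"dx":-0.016,"dy":0.050,"dz":0,"twist":-2,"grip":-1},{"dx":-0.024,"dy":0.075,"dz":0,"twist":-2,"grip":-1},{"dx":-0.032,"dy":0.100,"dz":0,"twist":-2,"grip":-1},{"dx":-0.040,"dy":0.125,"dz":0,"twist":-2,"grip":-1}]'
```

```text
t: 7.12
eef_pos: [0.6095, -0.0856, 0.26]
ee_rot: [3.141, -0.0, -1.479]
force: [-0.3, 0.1, -2.4]
width: 0.0135
gripper_force: 40.0
t: 7.53
eef_pos: [0.5339, -0.0862, 0.2604]
ee_rot: [3.141, -0.0, -1.48]
force: [0.4, -0.1, -2.4]
width: 0.0141
gripper_force: 40.0
t: 7.95
eef_pos: [0.4862, 0.0146, 0.2606]
ee_rot: [-3.141, 0.0, -1.622]
force: [0.5, 0.5, -2.4]
width: 0.0136
gripper_force: 40.0
t: 8.37
eef_pos: [0.4464, 0.1399, 0.2606]
ee_rot: [-3.141, 0.0, -1.654]
force: [0.5, 1.0, -2.4]
width: 0.0136
gripper_force: 40.0
```

```bash
python3 -m crank '[{"dx":-0.003,"dy":0.025,"dz":0,"twist":-0.7,"grip":-1},{"dx":-0.005,"dy":0.048,"dz":0,"twist":-0.7,"grip":-1},{"dx":-0.007,"dy":0.068,"dz":0,"twist":-0.7,"grip":-1},{"dx":-0.008,"dy":0.083,"dz":0,"twist":-0.7,"grip":-1},{"dx":-0.009,"dy":0.092,"dz":0,"twist":-0.7,"grip":-1}]'
python3 -m crank '[{"dx":0,"dy":0,"dz":-0.015,"twist":0,"grip":-1},{"dx":0,"dy":0,"dz":-0.025,"twist":0,"grip":-1},{"dx":0,"dy":0,"dz":-0.030,"twist":0,"grip":-1},{"dx":0,"dy":0,"dz":-0.030,"twist":0,"grip":-1},{"dx":0,"dy":0,"dz":-0.030,"twist":0,"grip":-1}]'
python3 - <<'E'
from h import *
s=arm.get_state();print(s["eef_pos"],s["ee_rot"],s["moment"])
a=snap("wrist","w4.png");b=snap("side","s4.png");c=snap("top","t4.png")
i=np.hstack([cv2.resize(a,(400,300)),cv2.resize(b[130:330,170:437],(400,300))])
cv2.imwrite("pics/m4.png",cv2.cvtColor(i,cv2.COLOR_RGB2BGR))
E
```

```text
t: 8.78
eef_pos: [0.4383, 0.2325, 0.2605]
ee_rot: [-3.142, 0.0, -1.665]
force: [0.3, -0.2, -1.8]
width: 0.014
gripper_force: 40.0
t: 9.2
eef_pos: [0.439, 0.2308, 0.2305]
ee_rot: [3.141, -0.001, -1.667]
force: [0.0, -0.4, -2.6]
width: 0.0137
gripper_force: 40.0
[0.43896477 0.23083439 0.23048779] [ 3.14133113e+00 -8.24077621e-04 -1.66671470e+00] [ 0.08609864 -0.10877231  0.08321031]
```

View pics/m4.png

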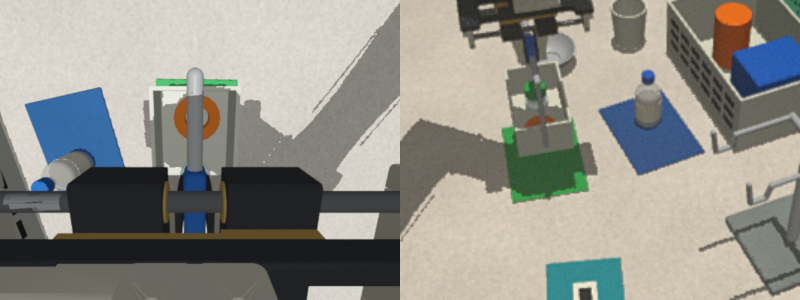

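```bash
python3 - <<'E'
from h import *
np.set_printoptions(precision=4,suppress=True)
im=cv2.imread("pics/s2.png");hsv=cv2.cvtColor(im,cv2.COLOR_BGR2HSV)
m=cv2.inRange(hsv,(50,120,40),(75,255,255));m[:,:225]=0;m[:,310:]=0;m[:190]=0;m[280:]=0
c=max(cv2.findContours(m,0,2)[0],key=cv2.contourArea);print(cv2.contourArea(c))
P=np.array([onz("side",*p[0],.004)[:2] for p in cv2.convexHull(c)],np.float32)
r=cv2.minAreaRect(P);print(r,cv2.boxPoints(r))
pos=[0.43896,0.23083,0.23049];rot=[3.14133,-.0008,-1.66671]
a=wonz(240,146,.1545,pos,rot);b=wonz(382,146,.1545,pos,rot);print(a,b,(a+b)/2)
w=cv2.imread("pics/w4.png");m=cv2.inRange(cv2.cvtColor(w,cv2.COLOR_BGR2HSV),(50,120,40),(75,255,255));m[200:]=0
R=Rt.from_euler("xyz",rot).as_matrix()
ys,xs=np.where(m);print(xs.min(),xs.max(),ys.min(),ys.max())
for u in(xs.min(),xs.max()):
    v=ys[xs==u].min();print(u,v,wonz(u,v,.004,pos,rot))
E
```

```text
2300.0
((0.4352259039878845, 0.2338685691356659), (0.1775781512260437, 0.1266464740037918), 83.84220123291016) [[0.3627 0.1524]
 [0.4887 0.1388]
 [0.5077 0.3154]
 [0.3818 0.3289]]
[0.4751 0.1586 0.1545] [0.3894 0.1667 0.1545] [0.4322 0.1626 0.1545]
250 378 127 137
250 128 [0.4903 0.1393 0.004 ]
378 129 [0.3647 0.1522 0.004 ]
```

```bash
python3 -m crank '[{"dx":-0.002,"dy":0.002,"dz":-0.006,"twist":-0.5,"grip":-1},{"dx":-0.002,"dy":0.002,"dz":-0.020,"twist":-0.5,"grip":-1},{"dx":-0.002,"dy":0.002,"dz":-0.036,"twist":-0.5,"grip":-1},{"dx":-0.002,"dy":0.002,"dz":-0.052,"twist":-0.5,"grip":-1},{"dx":-0.002,"dy":0.002,"dz":-0.064,"twist":-0.5,"grip":-1}]'
python3 -m crank '[{"dx":0,"dy":0,"dz":-0.006,"twist":0,"grip":-1},{"dx":0,"dy":0,"dz":-0.010,"twist":0,"grip":-1},{"dx":0,"dy":0,"dz":-0.013,"twist":0,"grip":-1},{"dx":0,"dy":0,"dz":-0.016,"twist":0,"grip":-1},{"dx":0,"dy":0,"dz":-0.018,"twist":0,"grip":-1}]'
python3 -m crank '[{"dx":0,"dy":0,"dz":-0.001,"twist":0,"grip":-1},{"dx":0,"dy":0,"dz":-0.002,"twist":0,"grip":-1},{"dx":0,"dy":0,"dz":-0.003,"twist":0,"grip":-1},{"dx":0,"dy":0,"dz":-0.003,"twist":0,"grip":-1},{"dx":0,"dy":0,"dz":-0.003,"twist":0,"grip":-1}]'
```

```text
t: 9.77
eef_pos: [0.4365, 0.2334, 0.1653]
ee_rot: [3.141, -0.0, -1.676]
force: [-0.4, 0.5, -2.5]
width: 0.0139
gripper_force: 40.0
t: 10.18
eef_pos: [0.4372, 0.2339, 0.1488]
ee_rot: [-3.141, 0.001, -1.675]
force: [-0.2, 0.4, -2.9]
width: 0.0135
gripper_force: 40.0
t: 10.6
eef_pos: [0.437, 0.2336, 0.1457]
ee_rot: [-3.141, 0.0, -1.675]
force: [0.1, -0.9, -2.5]
width: 0.0136
gripper_force: 40.0
```

```bash
python3 -m crank '[{"dx":0,"dy":0,"dz":-0.001,"twist":0,"grip":-1},{"dx":0,"dy":0,"dz":-0.002,"twist":0,"grip":-1},{"dx":0,"dy":0,"dz":-0.003,"twist":0,"grip":-1},{"dx":0,"dy":0,"dz":-0.003,"twist":0,"grip":-1},{"dx":0,"dy":0,"dz":-0.003,"twist":0,"grip":-1}]'
```

```text
t: 11.02
eef_pos: [0.4369, 0.2335, 0.1425]
ee_rot: [3.141, -0.0, -1.675]
force: [0.4, -0.1, -1.7]
width: 0.0137
gripper_force: 40.0
```

```bash
python3 -m crank '[{"dx":0,"dy":0,"dz":-0.0005,"twist":0,"grip":-1},{"dx":0,"dy":0,"dz":-0.001,"twist":0,"grip":-1},{"dx":0,"dy":0,"dz":-0.001,"twist":0,"grip":-1},{"dx":0,"dy":0,"dz":-0.001,"twist":0,"grip":-1},{"dx":0,"dy":0,"dz":-0.001,"twist":0,"grip":-1}]'
```

```text
t: 11.43
eef_pos: [0.4371, 0.2336, 0.1418]
ee_rot: [-3.141, 0.0, -1.675]
force: [0.4, -1.3, 0.3]
width: 0.0132
gripper_force: 40.0
```

The force shows the pad is now carrying the basket. I'll press half a millimetre more, then release and rise.

```bash
python3 -m crank '[{"dx":0,"dy":0,"dz":-0.0005,"twist":0,"grip":-1},{"dx":0,"dy":0,"dz":-0.0005,"twist":0,"grip":-0.6},{"dx":0,"dy":0,"dz":-0.0005,"twist":0,"grip":-0.5},{"dx":0,"dy":0,"dz":-0.0005,"twist":0,"grip":-0.3},{"dx":0,"dy":0,"dz":-0.0005,"twist":0,"grip":0}]' 5
python3 -m crank '[{"dx":0,"dy":0,"dz":0,"twist":0,"grip":0.2},{"dx":0,"dy":0,"dz":0,"twist":0,"grip":0.2},{"dx":0,"dy":0,"dz":0,"twist":0,"grip":0.2},{"dx":0,"dy":0,"dz":0,"twist":0,"grip":0.2},{"dx":0,"dy":0,"dz":0.005,"twist":0,"grip":0.2}]'
python3 -m crank '[{"dx":0,"dy":0,"dz":0.02,"twist":0,"grip":0.2},{"dx":0,"dy":0,"dz":0.045,"twist":0,"grip":0.2},{"dx":0,"dy":0,"dz":0.075,"twist":0,"grip":0.2},{"dx":0,"dy":0,"dz":0.105,"twist":0,"grip":0.2},{"dx":0,"dy":0,"dz":0.135,"twist":0,"grip":0.2}]'
python3 -m crank '[{"dx":-0.02,"dy":0.03,"dz":0,"twist":0,"grip":0.2},{"dx":-0.04,"dy":0.06,"dz":0,"twist":0,"grip":0.2},{"dx":-0.06,"dy":0.09,"dz":0,"twist":0,"grip":0.2},{"dx":-0.08,"dy":0.12,"dz":0,"twist":0,"grip":0.2},{"dx":-0.1,"dy":0.15,"dz":0,"twist":0,"grip":0.2}]'
python3 -m crank '[{"dx":-0.02,"dy":0.03,"dz":0,"twist":0,"grip":0.2},{"dx":-0.04,"dy":0.06,"dz":0,"twist":0,"grip":0.2},{"dx":-0.06,"dy":0.09,"dz":0,"twist":0,"grip":0.2},{"dx":-0.08,"dy":0.12,"dz":0,"twist":0,"grip":0.2},{"dx":-0.1,"dy":0.15,"dz":0,"twist":0,"grip":0.2}]'
python3 - <<'E'
from h import *
b=snap("side","s5.png");c=snap("top","t5.png")
i=np.hstack([cv2.resize(b[130:330,170:437],(400,300)),c[150:450,100:500]])
cv2.imwrite("pics/m5.png",cv2.cvtColor(i,cv2.COLOR_RGB2BGR))
E
```

```text
t: 11.85
eef_pos: [0.4369, 0.2336, 0.141]
ee_rot: [3.142, 0.0, -1.675]
force: [-2.1, 0.8, -0.2]
width: 0.0303
gripper_force: 0.0
t: 12.27
eef_pos: [0.4364, 0.2331, 0.1454]
ee_rot: [3.14, -0.001, -1.675]
force: [0.3, -0.2, 0.1]
width: 0.0523
gripper_force: 0.0
t: 12.68
eef_pos: [0.4367, 0.2332, 0.283]
ee_rot: [-3.141, 0.0, -1.675]
force: [1.1, 0.6, -0.1]
width: 0.0525
gripper_force: 0.0
t: 13.1
eef_pos: [0.3358, 0.3846, 0.2819]
ee_rot: [-3.141, 0.001, -1.675]
force: [1.7, 0.0, 0.6]
width: 0.0525
gripper_force: 0.0
t: 13.52
eef_pos: [0.2356, 0.5348, 0.2816]
ee_rot: [-3.141, 0.001, -1.675]
force: [1.0, -1.0, 0.1]
width: 0.0526
gripper_force: 0.0
```

View pics/m5.png

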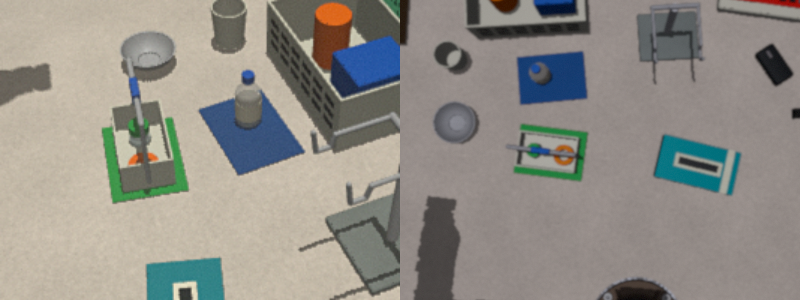

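The basket stands upright on the green pad with the tape and jar inside, and the other things are where they were. One quick check of the centring.

```bash
python3 - <<'E'
from h import *
im=cv2.imread("pics/t5.png");hsv=cv2.cvtColor(im,cv2.COLOR_BGR2HSV)
m=cv2.inRange(hsv,(50,120,40),(75,255,255));m[:,:205]=0;m[:,300:]=0;m[:265]=0;m[340:]=0
c=cv2.convexHull(max(cv2.findContours(m,0,2)[0],key=cv2.contourArea))
r=cv2.minAreaRect(np.array([onz("top",*p[0],.004)[:2] for p in c],np.float32));print("pad",r)
m=cv2.inRange(hsv,(105,130,50),(125,255,255));m[:,:230]=0;m[:,270:]=0;m[:285]=0;m[315:]=0
c=max(cv2.findContours(m,0,2)[0],key=cv2.contourArea);r=cv2.minAreaRect(c)
print("grip",onz("top",*r[0],.171),r)
m=cv2.inRange(hsv,(0,0,110),(179,60,255));m[:,:222]=0;m[:,281:]=0;m[:281]=0;m[324:]=0
c=cv2.convexHull(max(cv2.findContours(m,0,2)[0],key=cv2.contourArea))
r=cv2.minAreaRect(np.array([onz("top",*p[0],.064)[:2] for p in c],np.float32));print("rim",r)
E
```

```text
pad ((0.4375898838043213, 0.23153835535049438), (0.1736738383769989, 0.12508313357830048), 84.03265380859375)
grip [0.43839872 0.23434574 0.171     ] ((239.5, 300.0), (17.0, 6.0), 0.0)
rim ((0.4593737721443176, 0.22839829325675964), (0.14280426502227783, 0.04829629883170128), 84.01655578613281)
```

The grip is within 3 mm of the pad centre, and the basket's yaw matches the pad's (84.0° for both). The rim mask caught only the half behind the bar, so I'm ignoring its centre. Handing in.

```bash
python3 -c "
from station import arm
print(arm.job_done())"
```

```text
the job is handed in; nothing more can be done
None
```

Job handed in at about 14 s: the carton lies slot up, and the basket stands upright within about 3 mm of the green pad's centre, aligned with it, with the tape roll and jar still inside.

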